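Clamp a disc pack under a rod-guided press plate

ROBOT

A 6-joint arm with a two-finger parallel gripper is mounted at the origin on a cart in front of the work surface, level with it; the furniture and walls round the work are solid. World frame = base frame: x ahead of the robot, y to its left, z up, the work surface at z = 0. Lengths are in m, angles in rad, forces in N, time in s.
With the tool pointing down it reaches from about 0.3 to 0.95 m from the base axis. Payload 3.1 kg.
Tool frame: the origin (TCP) lies midway between the tips of the shut fingers; the grasp point (between the pads) lies 19 mm behind it (env.grip_depth is the distance from the TCP to the grasp point, in m); x points along the fingers, y is the direction in which the jaws open and shut, and the axes are right-handed (so a half turn about x gives the same grasp; the last joint's range is limited). The gripper opens to 85 mm and grips with 20 to 120 N. Pads are 22 mm wide; open, the fingers measure 114 mm over their backs; the gripper's body (76 mm by 85 mm) begins 54 mm behind the grasp point. The pads swing forward as they close: fully open they stand 13 mm farther back than shut.
Start: joints at [-1.343, 0.308, 1.634, -0, 1.2, -0.07], TCP at [0.183, -0.598, 0.231] pointing down, gripper open.
Joint ranges: [-3.06, 3.06], [-0.79, 1.96], [0.05, 2.63], [-1.19, 4.34], [0.05, 2.64], [-2.94, 2.94]. Speed limits (rad/s): [2.79, 2.79, 3.14, 3.14, 3.14, 3.14].

INTERFACE

Orientations are given as a rotation vector (axis times angle).
In Python, from bench import env gives the robot as it stands. The module is installed in compiled form; this text tells all that it offers.
- The arm moves only by the tool servo_tool, never from a script. Its argument "rows" is a list of rows, each a list of 4 numbers: the shift along the tool's x, y, z in m, then the turn about the tool's x in rad. In form: [[tx, ty, tz, twist], ...]. A call has 1 to 20 rows; each row shifts and turns the commanded pose from where the row before left it, along the tool's axes as they then stand; what a row does not reach is not made up. A row lasts 1/12 s, in which the tool goes at most 41.7 mm and 7.16 degrees, less where a joint would pass 70% of its speed; a pose out of reach is approached as far as the arm can. A call is refused whole if a number of a shift passes 0.0417 or a number of a turn 0.125, either way. A call with a gripper value outside its range is refused whole. "gripper" is the gripper command: -1 is shut, 1 is fully open, values between are in proportion, set as the call begins (left out, the last holds). The fingers move at their own pace and stop on an object; "newtons" is the grip in N (left out, the last holds). Time passes only in rows, so rows that do not move let the fingers close. It gives the time, the measured TCP pose, the force and the opening at its end, in the units of the state.
- env.state(): the state, without advancing time (a new reading comes with each control period).
- env.capture(name): name is "side" or "top" or "wrist"; returns (picture, depth): 420x560x3 uint8, red, green, blue; 420x560 float32, m along the optical axis (not along the pixel's ray), 0 where there is no reading.
- env.camera_model(name): a dict with "camera_matrix" (3x3 intrinsics, pixels), "k1" (the pictures are not rectified: a ray, as slopes to the right and down, at radius r is drawn at 1 + k1 r^2 times it, then the intrinsics apply), "xyz" and "orientation" of the camera in the world. Camera axes: x right, y down, z forward; pixel columns grow to the right and rows downward; lengths in m; the calibration is good to about 2 mm. A picture is of the moment at which its call begins: read the wrist's pose just before it. camera_model takes no time and is no camera call; for the wrist camera it gives the pose at the moment of the call.
- env.sign_off(): hands the job in, once; it reports no verdict.
The state is a dict: "time_s": time; "joints": joint angles; "joint_vel": joint speeds; "tau": joint torques, N m; "position": TCP position; "ee_rot": TCP orientation; "wrist_force": force on the tool from outside, world axes, zero at the start; "ft_torque": the same for the moment, N m; "grip_width": finger opening in m.
Only numpy, scipy, OpenCV 4.12 (cv2) and the standard library are available. Lean on these libraries where they do the work, as an engineer would, in place of code of your own. Each camera call takes 0.05 s, during which the arm holds its last target.

TASK

Pick up the drilled press plate by its red handle and lower it square over the jig's tall rod, feeling for its exact place, with its ends clear of the two steel lips, onto the pack of card discs. Press the springy pack down gently, just far enough for the plate's ends to go under the lips, turn the plate clockwise (seen from above) until it meets the yellow stops so that it stays locked, and let go. Never force it (stay below 20 N on pack, lips, rod and stops; the height of pack and lips has to be felt), and leave the other things on the table alone.

Things in the scene. Friction and masses are not known exactly. Their poses are not given: they have to be found in the camera images.
- press_plate: Loose press plate, 0.26 to 0.44 kg, standing on the table: oblong aluminium plate 44 (own x) x 124 (own y) x 14 mm (z) with an 18 mm hole through its middle, a brass bushing on top and a tall red handle. Half a turn about z makes no difference. Origin: centre of the hole at the plate's underside; z up.
- handle (a point): Middle of the plate's straight red handle bar, on the hole's axis, 110 mm above the plate's underside. The bar is 12 mm wide (x), 12 mm high and 84 mm long (y; axes as the plate's) on two legs at its ends (12 x 8 mm, at y = -38 and +38 mm). The rod rises between the legs; when locked its tip is 26 to 46 mm below this point.
- bushing (a point): Centre of the upper mouth of the plate's brass bushing (29 mm outside), 26 mm above the underside. The 18 mm bore runs straight from here to the underside, so it is 26 mm long.
- jig: Fixed jig base: green, 110 (own x) x 190 (own y) mm, top 18 mm above the table, with an upright rod near the middle and two yellow stops. A plate whose y is turned 45 to 110 degrees anticlockwise (from above) from the jig's y passes between the lips of the press head; locked, the two y axes are nearly parallel. Origin: middle of the base at table height; z up.
- jig_axis (a point): Point on the jig's middle axis, 126 mm above the table, level with the rod's tip. The steel rod is upright, 16 mm in diameter, its last 8 mm tapered to 7 mm, and firmly clamped in an adjustable socket: in each run it stands somewhere else, up to 2.6 mm off this axis along the jig's x and up to 2.6 mm along its y. It is not measured: find it by feel.
- stop (a point): Face of the yellow stop near the jig's +y end, 25.5 mm to +x of the jig's middle, facing -x, 60 mm above the table (the stops are 86 mm high); a second one stands to -x at the -y end. The plate's long sides meet them when it is turned clockwise (from above) into place, within 0.12 rad of parallel to the jig's y.
- column: Foot of the press head; origin and axes as the jig's. It carries the card disc pack (84 mm across, solid to touch, springs straight down at 6 N per mm) and two steel posts at y = -77 and +77 mm with lips 24 mm wide reaching in to 50 mm from the middle. The head's height is clamped differently each run and not measured: pack's free top 46 to 62 mm above the table.
- head_mid (a point): Fixed reference point on the jig's middle axis, 54 mm above the table: the pack's free top lies up to 8 mm above or below it. The lips' undersides are always 12.5 mm above the pack's free top (their tops 22.5 mm), so the 14 mm plate must press the pack a little over 1.5 mm, with 10 to 20 N in all (plate's weight included), to turn under them; the spring then holds it up against them.
- tape_dispenser: Dark desk tape dispenser, 52 x 177 x 98 mm, a bystander on the right. Origin: centre of its underside.
- spare_discs: Spare card discs, 84 mm across, 10 mm high, a bystander at the back. Origin: centre of the underside.
- pen: White and red pen, 145 mm, lying at the near edge, a bystander. Origin: underside, middle.

How it is judged:
On the way:
1. the plate is on the rod: hole centre within 7 mm of the jig's middle axis, underside at least 15 mm below the rod's tip, square within 0.12 rad (horizontal distance between press_plate and jig below 0.007 m and z of press_plate in the frame of jig_axis below -0.015 m and angle between press_plate's own z axis and vertical below 0.12 rad), for 0.1 s.
At the end, for the whole second after the job is handed in: The plate is on the rod (hole centre within 7 mm of the jig's middle axis), its underside lower than 63 mm above the table and so under the lips, its own y within 0.15 rad of the jig's own y, level within 0.06 rad, at rest and released (horizontal distance between press_plate and jig below 0.007 m and z of press_plate in the frame of jig below 0.063 m and angle between the y axis of press_plate and the y axis of jig, either way round below 0.15 rad and angle between press_plate's own z axis and vertical below 0.06 rad and linear speed of press_plate below 0.02 m/s); the robot touches nothing.
It fails at once if the plate is forced against the rod, stops or base with more than 22 N (contact force between press_plate and jig above 22 N).
It fails at once if the plate is forced against the pack and lips with more than 22 N (both added) on its way, or with more than 36 N once it is turned within 0.2 rad of the jig's y ((contact force between press_plate and column above 22 N and angle between the y axis of press_plate and the y axis of jig, either way round above 0.2 rad) or contact force between press_plate and column above 36 N).
It fails at once if a bystander is moved more than 30 mm (distance of any of tape_dispenser, spare_discs, pen from where it was at the start of the episode above 0.03 m).
It also fails if it takes over 72 s, if anything falls off the work surface, if the arm or the gripper's body presses on something with over 40 N, if the wrist force passes 120 N, or if a joint passes its speed limit or range.

## Working session

There is one attempt and no reset: what is moved stays moved. The work goes in short steps, Python scripts to look and compute and a tool call to move; the robot and the scene stay as the last step left them, time stands still between calls to the robot, and variables do not carry over. Pictures are saved under pics/ and viewed, and the job is handed in when it is done.

Besides the shell and the picture viewer there is one more tool, called after "Call:" by a JSON object that holds its "name" and its "arguments". servo_tool: Moves the arm, as the interface text tells. Its arguments: {"type":"object","properties":{"rows":{"type":"array","items":{"type":"array","items":{"type":"number"}}},"gripper":{"type":"number"},"newtons":{"type":"number"}},"required":["rows"]}

```bash
mkdir -p pics; ls
python3 - <<'E'
from bench import env
import cv2, numpy as np
s=env.state(); print({k:np.round(v,4).tolist() for k,v in s.items()}, env.grip_depth)
for n in ("top","side"):
    p,d=env.capture(n); cv2.imwrite(f"pics/{n}0.png",p[:,:,::-1]); np.savez(f"{n}0.npz",p=p,d=d,**{k:np.array(v) for k,v in env.camera_model(n).items()})
    print(n,env.camera_model(n))
E
```

```text
pics
{'time_s': 0.0, 'joints': [-1.3427, 0.309, 1.6352, -0.0, 1.1997, -0.0697], 'joint_vel': [-0.0014, 0.0002, 0.0001, 0.0014, 0.0024, -0.0006], 'tau': [-0.0015, -41.526, -27.6665, -0.0001, 0.0102, -0.0], 'position': [0.1832, -0.5967, 0.23], 'ee_rot': [2.062, 0.3118, -2.0624], 'wrist_force': [0.7732, -0.5123, -0.3497], 'ft_torque': [-0.0466, 0.0001, 0.0341], 'grip_width': 0.0854} 0.0187
top {'camera_matrix': array([[507.10915411,   0.        , 272.26809317],
       [  0.        , 507.10915411, 222.13235492],
       [  0.        ,   0.        ,   1.        ]]), 'k1': 0.019063361675165525, 'xyz': array([0.4542499 , 0.0175274 , 1.11712776]), 'orientation': array([-2.20861295,  2.16542074, -0.06577686])}
side {'camera_matrix': array([[510.15662491,   0.        , 277.96705191],
       [  0.        , 510.15662491, 209.51259793],
       [  0.        ,   0.        ,   1.        ]]), 'k1': -0.06083051306374877, 'xyz': array([0.03742937, 1.00386699, 0.76318238]), 'orientation': array([-0.54781303,  2.48832065, -1.39075697])}
```

View pics/top0.png

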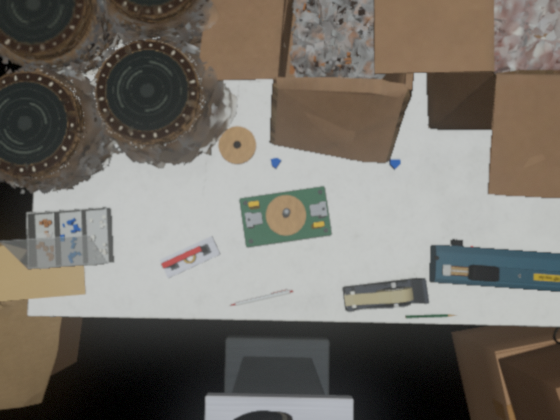

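View pics/side0.png

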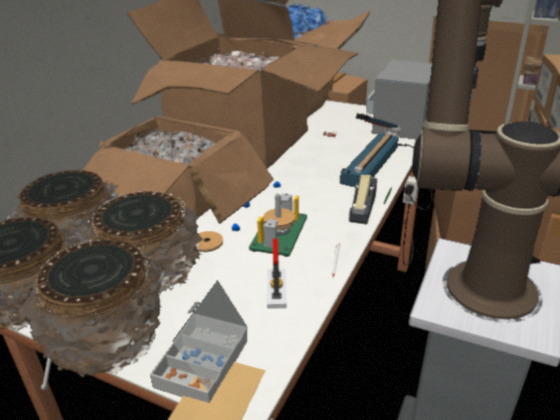

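The top view shows the plate at about (190,257) with a red handle, the jig at about (286,216), the pen at (262,298), the dispenser at (385,294) and the spare discs at (237,145). I'll enlarge it to get exact pixels.

```bash
cat > h.py <<'E'
import numpy as np, cv2
from scipy.spatial.transform import Rotation as R
class Cam:
    def __init__(s,K,k1,xyz,o): s.K=np.array(K);s.k1=float(k1);s.x=np.array(xyz);s.R=R.from_rotvec(o).as_matrix()
    def ray(s,u,v):
        d=cv2.undistortPoints(np.array([[[u,v]]],float),s.K,np.array([s.k1,0,0,0.]))[0,0]
        return s.R@np.array([d[0],d[1],1.])
    def at_z(s,u,v,z):
        r=s.ray(u,v); return s.x+r*(z-s.x[2])/r[2]
    def proj(s,P):
        c=s.R.T@(np.array(P)-s.x); q=c[:2]/c[2]; q=q*(1+s.k1*(q@q)); return s.K[:2,:2]@q+s.K[:2,2]
def load(f):
    z=np.load(f); return z['p'],z['d'],Cam(z['camera_matrix'],z['k1'],z['xyz'],z['orientation'])
E
python3 - <<'E'
from h import *
p,d,c=load('top0.npz')
cv2.imwrite('pics/t_plate.png',cv2.resize(p[227:287,150:230,::-1],None,fx=10,fy=10,interpolation=cv2.INTER_CUBIC))
cv2.imwrite('pics/t_jig.png',cv2.resize(p[178:253,235:335,::-1],None,fx=8,fy=8,interpolation=cv2.INTER_CUBIC))
E
```

```text
(no output)
```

View pics/t_plate.png

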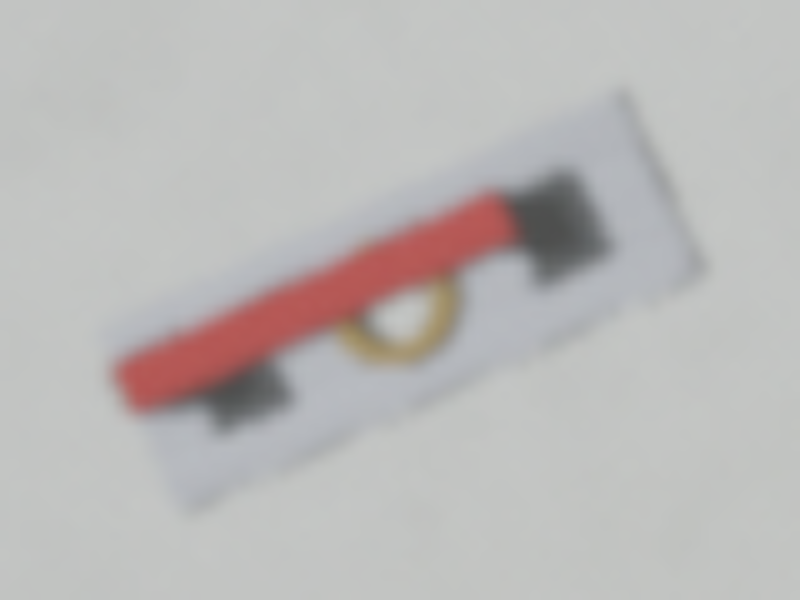

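View pics/t_jig.png

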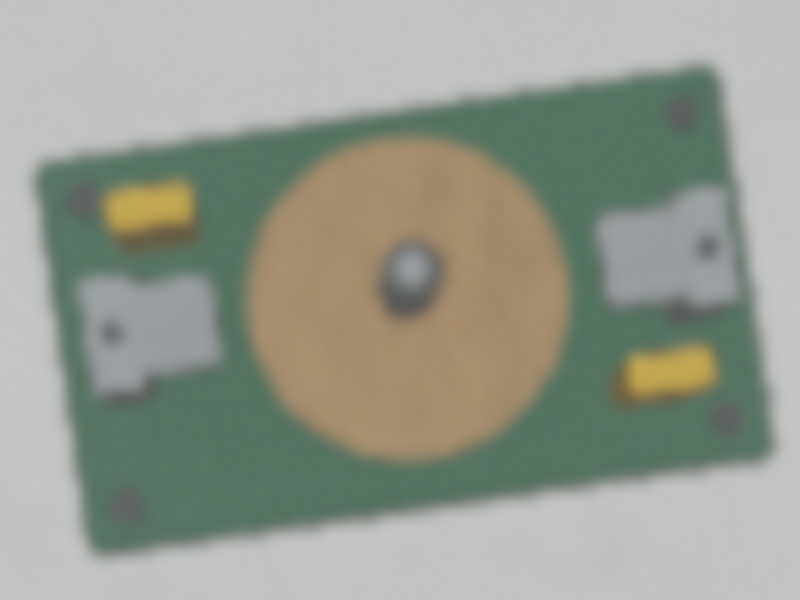

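```bash
cat > m1.py <<'E'
from h import *
p,d,c=load('top0.npz')
def px(a,s,o): return [((x+.5)/s-.5+o[0],(y+.5)/s-.5+o[1]) for x,y in a]
A=lambda v: np.arctan2(v[1],v[0])
J=[c.at_z(u,v,.018) for u,v in px([(38,163),(715,65),(774,460),(95,553)],8,(235,178))]
print('jig c',np.mean(J,0), 'sizes',[np.linalg.norm(J[i]-J[(i+1)%4]) for i in range(4)])
v=(J[0]-J[1])+(J[3]-J[2]); print('jig y yaw (dir angle)',A(v), 'from short', A(J[0]-J[3]+J[1]-J[2])+np.pi/2)
P=[c.at_z(u,v,.014) for u,v in px([(625,90),(705,268),(190,515)],10,(150,227))]
print('plate c',(P[0]+P[2])/2,'yang',A(P[2]-P[1]),np.linalg.norm(P[2]-P[1]),np.linalg.norm(P[0]-P[1]))
H=[c.at_z(u,v,.116) for u,v in px([(118,372),(140,412),(500,190),(522,240)],10,(150,227))]
print('handle c',np.mean(H,0),'ang',A(H[0]+H[1]-H[2]-H[3]),np.linalg.norm(H[0]+H[1]-H[2]-H[3])/2)
# lips/rod tip
print('rod tip', [c.at_z(u,v,.126) for u,v in px([(412,268)],8,(235,178))])
print('pack c@54', [c.at_z(u,v,.054) for u,v in px([(408,298)],8,(235,178))])
dd=d[178:253,235:335]
for (u,v) in px([(330,380),(480,380),(410,420),(150,210),(160,320),(660,260),(412,268),(500,520)],8,(235,178)):
    z=d[int(round(v)),int(round(u))]; r=c.ray(u,v); print(u,v,c.x+r*z)
E
python3 m1.py
```

```text
jig c [ 0.53785223 -0.0056004   0.018     ] sizes [np.float64(0.1864036248512166), np.float64(0.10879120368714841), np.float64(0.18559376830514085), np.float64(0.10728336314129212)]
jig y yaw (dir angle) 1.7307283579972546 from short 1.7353043994541926
plate c [0.44605583 0.19858526 0.014     ] yang 2.0381358654560517 0.12315690299131261 0.04251180515970268
handle c [0.44618118 0.19913546 0.116     ] ang 2.025575372033807 0.08243844564324582
rod tip [array([ 0.53989972, -0.00472728,  0.126     ])]
pack c@54 [array([ 0.53819107, -0.00543646,  0.054     ])]
275.8125 225.0625 [0.51579623 0.01465859 0.06102033]
294.5625 225.0625 [ 0.51657512 -0.02444701  0.06085728]
285.8125 230.0625 [ 0.50599299 -0.00648972  0.05640549]
253.3125 203.8125 [0.55676277 0.06145426 0.08739972]
254.5625 217.5625 [0.52892869 0.05840943 0.08425973]
317.0625 210.0625 [ 0.5470375  -0.06917284  0.08153618]
286.0625 211.0625 [ 0.53981075 -0.00470416  0.12702955]
297.0625 242.5625 [ 0.48165024 -0.03294341  0.00174454]
```

```bash
cat > st.py <<'E'
from h import *
from bench import env
def show():
    s=env.state(); M=R.from_rotvec(s['ee_rot']).as_matrix()
    print('t %.2f pos %s w %.4f F %s T %s'%(s['time_s'],np.round(s['position'],4),s['grip_width'],np.round(s['wrist_force'],2),np.round(s['ft_torque'],3)))
    print(' joints',np.round(s['joints'],3),'toolx',np.round(M[:,0],4),'ty ang %.4f'%np.arctan2(M[1,1],M[0,1]),'tz ang %.4f'%np.arctan2(M[1,2],M[0,2]))
    return s,M
def delta(target,twist=0):
    s,M=show()
    M2=M@R.from_rotvec([twist,0,0]).as_matrix()
    print(' tool shift (after twist)',np.round(M2.T@(np.array(target)-s['position']),4))
E
python3 - <<'E'
from st import *
show()
p,d=env.capture('wrist'); cv2.imwrite('pics/w0.png',p[:,:,::-1]); m=env.camera_model('wrist'); s,M=show()
print(m, M.T@(m['xyz']-s['position']), M.T@R.from_rotvec(m['orientation']).as_matrix())
E
```

```text
t 0.10 pos [ 0.1832 -0.5967  0.2301] w 0.0853 F [-0.26  0.5   0.31] T [0.001 0.04  0.06 ]
 joints [-1.343  0.309  1.635  0.     1.2   -0.07 ] toolx [-5.0e-04  2.1e-03 -1.0e+00] ty ang -1.2730 tz ang -2.8438
t 0.15 pos [ 0.1832 -0.5969  0.2303] w 0.0851 F [0.67 0.53 0.34] T [ 0.001 -0.007 -0.027]
 joints [-1.343  0.309  1.635 -0.     1.2   -0.07 ] toolx [-4.0e-04  1.8e-03 -1.0e+00] ty ang -1.2730 tz ang -2.8438
{'camera_matrix': array([[292.48471008,   0.        , 275.84170006],
       [  0.        , 292.48471008, 207.64016236],
       [  0.        ,   0.        ,   1.        ]]), 'k1': -0.027899638793975518, 'xyz': array([ 0.26387388, -0.57245601,  0.37439468]), 'orientation': array([ 2.30002751, -1.70049009, -0.28904389])} [-1.44082754e-01  4.78042947e-05 -8.42985153e-02] [[ 3.77762890e-04 -3.27749819e-01  9.44764475e-01]
 [ 9.99999722e-01 -4.83279723e-04 -5.67504008e-04]
 [ 6.42584850e-04  9.44764427e-01  3.27749545e-01]]
```

View pics/w0.png

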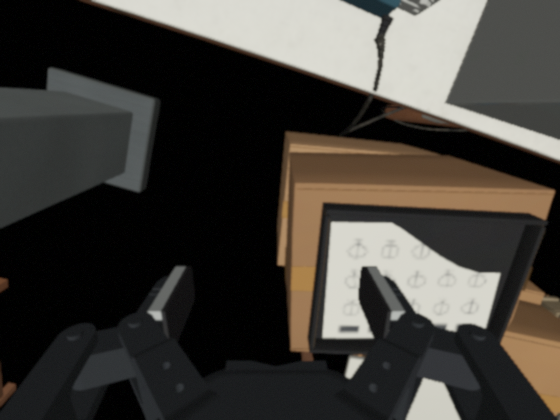

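Call:
{"name": "servo_tool", "arguments": {"rows": [[0, -0.004, -0.02, -0.034], [0, -0.005, -0.036, -0.06], [0, -0.005, -0.036, -0.06], [0, -0.005, -0.036, -0.06], [0, -0.005, -0.036, -0.06], [0, -0.005, -0.036, -0.06], [0, -0.005, -0.036, -0.06], [0, -0.005, -0.036, -0.062], [0, -0.005, -0.035, -0.062], [0, -0.005, -0.034, -0.062], [0, -0.005, -0.034, -0.062], [0, -0.005, -0.034, -0.062], [0, -0.005, -0.034, -0.062], [0, -0.005, -0.034, -0.062], [0, -0.005, -0.033, -0.062], [0, -0.005, -0.032, -0.062], [0, -0.005, -0.032, -0.062], [0, -0.005, -0.032, -0.062]], "gripper": 1, "newtons": 80}}

```text
time_s: 1.65
position: [0.5302, -0.1267, 0.231]
ee_rot: [1.351, 1.111, -1.351]
wrist_force: [1.2, -0.6, 0.3]
grip_width: 0.0854
```

Run:
```python
from st import *
import sys
s,M=show(); p=s['position']; ty=np.arctan2(M[1,1],M[0,1])
print('r',np.hypot(*p[:2]),'ang',np.arctan2(p[1],p[0]),'target r',np.hypot(.446,.199),np.arctan2(.199,.446), 'twist', -(0.46-ty))
delta([.446,.199,.23],-(0.46-ty))
```

```text
t 1.65 pos [ 0.5302 -0.1267  0.231 ] w 0.0854 F [ 1.22 -0.63  0.35] T [ 0.004  0.056 -0.004]
 joints [-0.314  0.155  1.823  0.     1.164 -0.121] toolx [-1.e-04  1.e-04 -1.e+00] ty ang -0.1938 tz ang -1.7646
r 0.545135920292868 ang -0.23452095610382967 target r 0.48838202260116004 0.41967963000713643 twist -0.6538461242708306
t 1.65 pos [ 0.5302 -0.1267  0.231 ] w 0.0854 F [ 1.22 -0.63  0.35] T [ 0.004  0.056 -0.004]
 joints [-0.314  0.155  1.823  0.     1.164 -0.121] toolx [-1.e-04  1.e-04 -1.e+00] ty ang -0.1938 tz ang -1.7646
 tool shift (after twist) [ 0.0011  0.0691 -0.3292]
```

Call:
{"name": "servo_tool", "arguments": {"rows": [[0, -0.005, -0.034, -0.062], [0, -0.005, -0.034, -0.062], [0, -0.005, -0.034, -0.062], [0, -0.005, -0.034, -0.062], [0, -0.005, -0.034, -0.062], [0, -0.005, -0.033, -0.062], [0, -0.005, -0.033, -0.062], [0, -0.005, -0.03, -0.06], [0, -0.004, -0.02, -0.04], [0, 0, 0, 0], [0, 0, 0, 0], [0, 0, 0, 0]]}}

```text
time_s: 2.65
position: [0.4769, 0.1517, 0.2312]
ee_rot: [0.957, 1.349, -0.958]
wrist_force: [-0.5, 0.5, -0.8]
grip_width: 0.0854
```

Run:
```python
from st import *
s,M=show(); ty=np.arctan2(M[1,1],M[0,1])
delta([.446,.199,.23],-(0.46-ty))
m=env.camera_model('wrist');p,d=env.capture('wrist'); cv2.imwrite('pics/w1.png',p[:,:,::-1]); np.savez('w1.npz',p=p,d=d,**m)
```

```text
t 2.65 pos [0.4769 0.1517 0.2312] w 0.0854 F [-0.51  0.53 -0.85] T [ 0.02  -0.022  0.006]
 joints [ 2.210e-01  6.600e-02  1.922e+00 -1.000e-03  1.154e+00 -1.150e-01] toolx [ 3.e-04 -7.e-04 -1.e+00] ty ang 0.3367 tz ang -1.2341
t 2.65 pos [0.4769 0.1517 0.2312] w 0.0854 F [-0.51  0.53 -0.85] T [ 0.02  -0.022  0.006]
 joints [ 2.210e-01  6.600e-02  1.922e+00 -1.000e-03  1.154e+00 -1.150e-01] toolx [ 3.e-04 -7.e-04 -1.e+00] ty ang 0.3367 tz ang -1.2341
 tool shift (after twist) [ 0.0012 -0.0066 -0.0561]
```

View pics/w1.png

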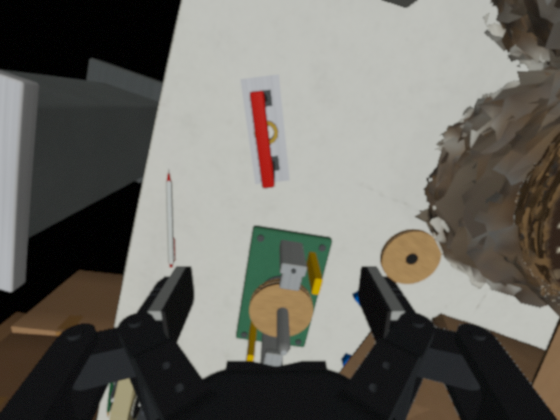

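The wrist view shows the red bar from about (257,92) to (268,186), with the jig below it. I'll enlarge this for a second measurement of both.

Run:
```python
from h import *
p,d,c=load('w1.npz')
cv2.imwrite('pics/w1p.png',cv2.resize(p[70:195,230:300,::-1],None,fx=4.8,fy=4.8,interpolation=cv2.INTER_CUBIC))
cv2.imwrite('pics/w1j.png',cv2.resize(p[220:350,230:340,::-1],None,fx=4.6,fy=4.6,interpolation=cv2.INTER_CUBIC))
for n,P in dict(h=[.446,.199,.116],plate=[.446,.1988,.014],jig=[.538,-.0055,.018],rod=[.540,-.0047,.126]).items(): print(n,c.proj(P))
```

```text
h [260.7909994  142.45462335]
plate [264.77708223 132.59715703]
jig [280.1240907  292.13004636]
rod [283.5410019  350.98201719]
```

View pics/w1p.png

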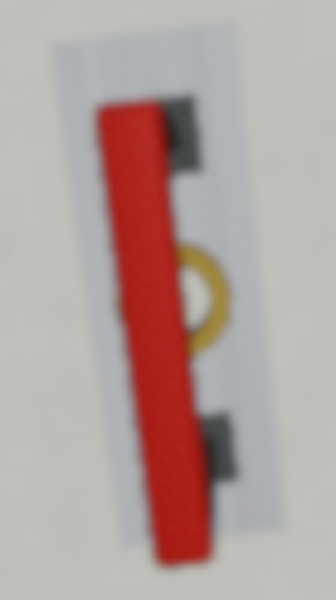

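View pics/w1j.png

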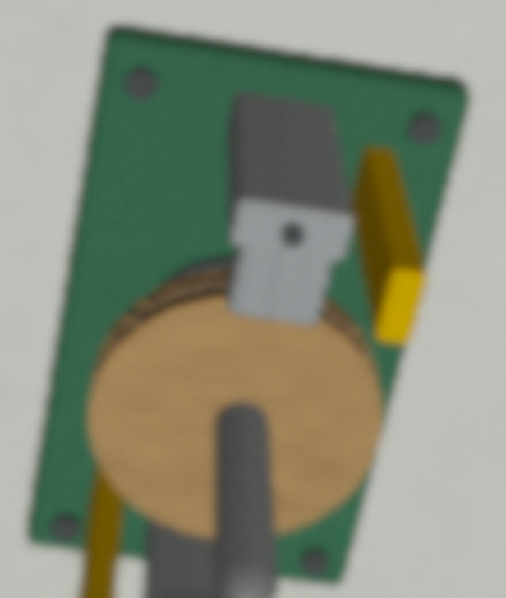

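Run:
```python
from h import *
p,d,c=load('w1.npz')
A=lambda v: np.arctan2(v[1],v[0])
def px(a,s,o): return [((x+.5)/s-.5+o[0],(y+.5)/s-.5+o[1]) for x,y in a]
H=[c.at_z(u,v,.116) for u,v in px([(98,108),(163,100),(157,567),(212,560)],4.8,(230,70))]
print('handle',np.mean(H,0),A(H[2]+H[3]-H[0]-H[1])+np.pi,np.linalg.norm(H[2]+H[3]-H[0]-H[1])/2,np.linalg.norm(H[0]-H[1]))
P=[c.at_z(u,v,.014) for u,v in px([(52,43),(233,22),(285,528),(122,547)],4.8,(230,70))]
print('plate',np.mean(P,0),A(P[2]+P[3]-P[0]-P[1])+np.pi,np.linalg.norm(P[2]+P[3]-P[0]-P[1])/2,np.linalg.norm(P[0]-P[1]))
J=[c.at_z(u,v,.018) for u,v in px([(108,26),(470,83),(340,584),(29,540)],4.6,(230,220))]
print('jig',np.mean(J,0),A(J[0]+J[1]-J[2]-J[3]),np.linalg.norm(J[2]+J[3]-J[0]-J[1])/2,np.linalg.norm(J[0]-J[1]))
```

```text
handle [0.44730681 0.20030759 0.116     ] 2.011652255733601 0.08241292427147527 0.011306198260343518
plate [0.44702579 0.20015278 0.014     ] 2.019701479293927 0.12379232665278031 0.04318634677639821
jig [ 0.53785996 -0.00346217  0.018     ] 1.7389335696943815 0.18940844110452715 0.10677051458704974
```

Call:
{"name": "servo_tool", "arguments": {"rows": [[0, 0, 0, -0.056], [0, 0, 0, -0.056], [0.012, -0.002, -0.014, 0], [0.012, -0.002, -0.02, 0], [0.014, -0.001, -0.014, 0], [0.012, -0.0015, -0.0083, 0], [0, 0, 0, 0], [0, 0, 0, 0], [0, 0, 0, 0]]}}

```text
time_s: 3.45
position: [0.4476, 0.1993, 0.1819]
ee_rot: [0.874, 1.387, -0.873]
wrist_force: [0.9, -0.0, 0.6]
grip_width: 0.0856
```

Run:
```python
from st import *
delta([.4466,.1996,.093])
m=env.camera_model('wrist');p,d=env.capture('wrist'); cv2.imwrite('pics/w2.png',p[:,:,::-1]); np.savez('w2.npz',p=p,d=d,**m)
```

```text
t 3.45 pos [0.4476 0.1993 0.1819] w 0.0856 F [ 0.87 -0.01  0.57] T [ 0.007  0.031 -0.039]
 joints [ 3.300e-01  1.030e-01  1.990e+00 -1.000e-03  1.047e+00 -1.170e-01] toolx [ 0.0014 -0.     -1.    ] ty ang 0.4476 tz ang -1.1232
 tool shift (after twist) [ 0.0889 -0.0009 -0.0007]
```

View pics/w2.png

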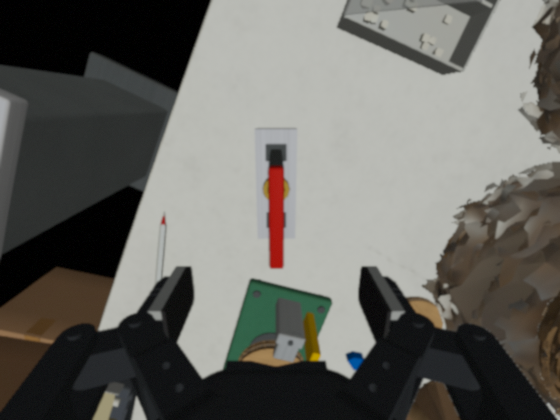

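The bar is vertical at column 276, midway between the fingers, so I'll go down and grip.

Call:
{"name": "servo_tool", "arguments": {"rows": [[0.01, 0, -0.0007, 0], [0.018, 0, 0, 0], [0.018, 0, 0, 0], [0.018, 0, 0, 0], [0.014, 0, 0, 0], [0.008, 0, 0, 0], [0.003, 0, 0, 0], [0, 0, 0, 0], [0, 0, 0, 0]]}}

```text
time_s: 4.25
position: [0.4468, 0.2008, 0.0928]
ee_rot: [0.873, 1.388, -0.872]
wrist_force: [0.3, 0.3, -0.3]
grip_width: 0.0853
```

Call:
{"name": "servo_tool", "arguments": {"rows": [[0, 0, 0, 0], [0, 0, 0, 0], [0, 0, 0, 0], [0, 0, 0, 0], [0, 0, 0, 0], [0, 0, 0, 0], [0, 0, 0, 0], [0, 0, 0, 0]], "gripper": -1, "newtons": 90}}

```text
time_s: 4.92
position: [0.4466, 0.201, 0.0927]
ee_rot: [0.873, 1.388, -0.871]
wrist_force: [0.6, -0.8, 1.4]
grip_width: 0.0102
```

Run:
```python
from st import *
show()
```

```text
t 4.92 pos [0.4466 0.201  0.0927] w 0.0102 F [ 0.62 -0.78  1.42] T [ 0.102 -0.076 -0.011]
 joints [ 0.334  0.238  2.047  0.     0.855 -0.115] toolx [ 1.3e-03  5.0e-04 -1.0e+00] ty ang 0.4490 tz ang -1.1218
```

Call:
{"name": "servo_tool", "arguments": {"rows": [[-0.002, 0, 0, 0], [-0.006, 0, 0, 0], [-0.012, 0, 0, 0], [-0.016, 0, 0, 0], [-0.02, 0, 0, 0], [-0.02, 0, 0, 0], [-0.02, 0, 0, 0], [-0.02, 0, 0, 0], [-0.018, 0, 0, 0], [-0.012, 0, 0, 0], [-0.006, 0, 0, 0], [0, 0, 0, 0], [0, 0, 0, 0], [0, 0, 0, 0]]}}

```text
time_s: 6.08
position: [0.4448, 0.2003, 0.2427]
ee_rot: [0.871, 1.391, -0.875]
wrist_force: [0.7, 0.0, -4.4]
grip_width: 0.0099
```

Run:
```python
from st import *
show()
m=env.camera_model('wrist');p,d=env.capture('wrist'); cv2.imwrite('pics/w3.png',p[:,:,::-1]); np.savez('w3.npz',p=p,d=d,**m)
delta([.5379,-.0045,.245],-.795)
```

```text
t 6.08 pos [0.4448 0.2003 0.2427] w 0.0099 F [ 0.74  0.04 -4.36] T [ 0.004 -0.017 -0.021]
 joints [ 0.334  0.031  1.934  0.     1.18  -0.115] toolx [-0.0032 -0.0011 -1.    ] ty ang 0.4490 tz ang -1.1218
t 6.13 pos [0.4448 0.2003 0.2427] w 0.0103 F [ 0.97 -0.22 -4.97] T [-0.024 -0.034  0.038]
 joints [ 0.334  0.031  1.934 -0.     1.18  -0.115] toolx [-0.0032 -0.0011 -1.    ] ty ang 0.4490 tz ang -1.1218
 tool shift (after twist) [-0.0024 -0.1641  0.1539]
```

View pics/w3.png

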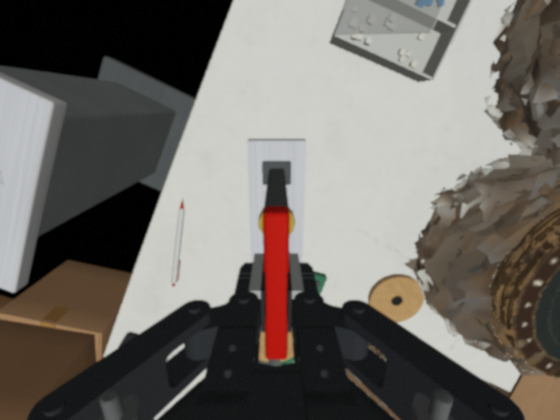

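Run:
```python
from h import *
from bench import env
p,d,c=load('w3.npz')
cv2.imwrite('pics/w3c.png',cv2.resize(p[125:265,235:320,::-1],None,fx=4.2,fy=4.2,interpolation=cv2.INTER_CUBIC))
```

```text
(no output)
```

View pics/w3c.png

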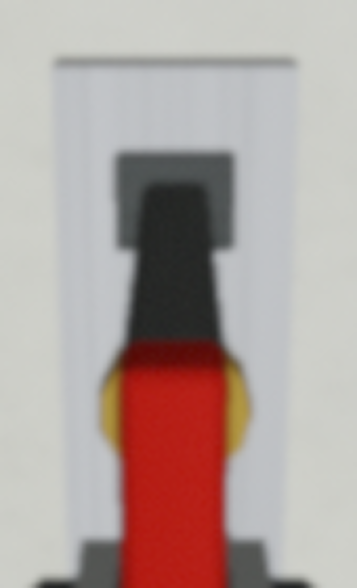

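Run:
```python
from h import *
from bench import env
p,d,c=load('w3.npz')
s=env.state(); M=R.from_rotvec(s['ee_rot']).as_matrix(); T=s['position']
def px(x,y): return ((x+.5)/4.2-.5+235,(y+.5)/4.2-.5+125)
def attool(uv,tx):
    r=M.T@c.ray(*uv); o=M.T@(c.x-T); return o+r*(tx-o[0])/r[0]
# tool x of heights above underside h: .0927-h
for n,q,h in [('far edge L',(54,66),.014),('far edge R',(297,66),.014),('bar end L',(124,368),.116),('bar end R',(223,368),.116),('bar endtop',(172,345),.116),('legpad far',(175,153),.014),('legpad near',(175,247),.014),('bush L',(100,405),.026),('bush R',(251,405),.026)]:
    print(n,np.round(attool(px(*q),.0927-h),4))
```

```text
far edge L [ 0.0787 -0.0216 -0.0607]
far edge R [ 0.0787  0.0217 -0.0607]
bar end L [-0.0233 -0.0057 -0.0407]
bar end R [-0.0233  0.0047 -0.0407]
bar endtop [-0.0233 -0.0007 -0.0433]
legpad far [ 0.0787 -0.0001 -0.0451]
legpad near [ 0.0787 -0.0001 -0.0275]
bush L [ 0.0667 -0.014  -0.0006]
bush R [ 0.0667  0.0139 -0.0005]
```

Call:
{"name": "servo_tool", "arguments": {"rows": [[0, 0, 0, -0.045], [0, 0, 0, -0.1], [0, 0, 0, -0.1], [0, 0, 0, -0.1], [0, 0, 0, -0.1], [0, 0, 0, -0.1], [0, 0, 0, -0.1], [0, 0, 0, -0.1], [0, 0, 0, -0.05], [0, -0.007, 0.007, 0], [0, -0.014, 0.013, 0], [0, -0.02, 0.019, 0], [0, -0.02, 0.019, 0], [0, -0.02, 0.019, 0], [0, -0.02, 0.019, 0], [0, -0.02, 0.019, 0], [0, -0.02, 0.019, 0], [0, -0.014, 0.013, 0], [0, -0.008, 0.0078, 0], [0, 0, 0, 0]]}}

```text
time_s: 7.8
position: [0.5409, -0.0059, 0.2436]
ee_rot: [0.258, 1.555, -0.26]
wrist_force: [0.5, 0.5, -4.0]
grip_width: 0.01
```

Run:
```python
from st import *
delta([.5391,-.0037,.235],0)
p,d=env.capture('side'); m=env.camera_model('side'); cv2.imwrite('pics/s1.png',cv2.resize(p[110:290,200:360,::-1],None,fx=3.3,fy=3.3,interpolation=cv2.INTER_CUBIC)); np.savez('s1.npz',p=p,d=d,**m)
p,d=env.capture('top'); m=env.camera_model('top'); cv2.imwrite('pics/t1.png',cv2.resize(p[160:270,220:350,::-1],None,fx=5,fy=5,interpolation=cv2.INTER_CUBIC)); np.savez('t1.npz',p=p,d=d,**m)
```

```text
t 7.80 pos [ 0.5409 -0.0059  0.2436] w 0.0100 F [ 0.5   0.5  -3.99] T [0.118 0.079 0.001]
 joints [-9.100e-02  1.350e-01  1.820e+00 -1.000e-03  1.187e+00 -1.331e+00] toolx [-5.0e-04 -1.2e-03 -1.0e+00] ty ang 1.2402 tz ang -0.3306
 tool shift (after twist) [ 0.0086  0.0016 -0.0024]
```

View pics/s1.png

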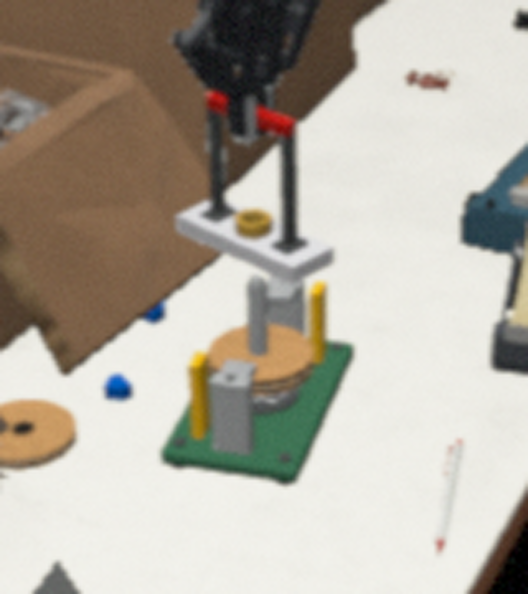

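View pics/t1.png

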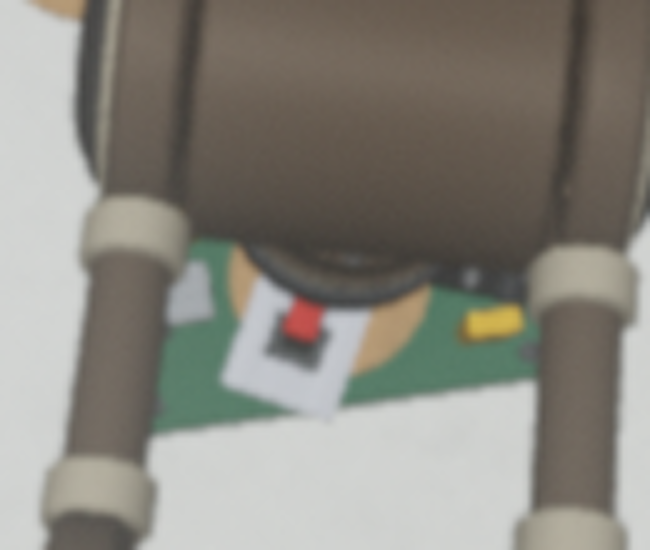

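Run:
```python
from h import *
p,d,c=load('s1.npz')
cv2.imwrite('pics/s1c.png',cv2.resize(p[165:225,250:305,::-1],None,fx=10,fy=10,interpolation=cv2.INTER_CUBIC))
```

```text
(no output)
```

View pics/s1c.png

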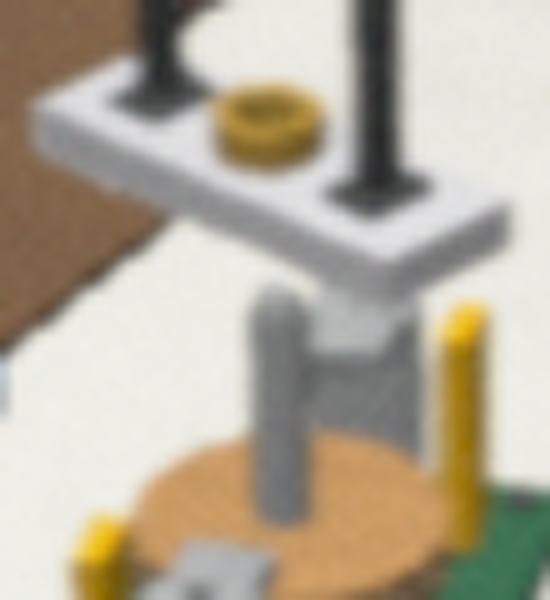

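Run:
```python
from h import *
p,d,c=load('s1.npz')
def px(x,y): return ((x+.5)/10-.5+250,(y+.5)/10-.5+165)
B=c.at_z(*px(269,108),.1769); T=c.at_z(*px(277.5,294),.126)
print('bush',B,'tip',T)
for z in (.054,.058,.062): print(z,'rod foot',c.at_z(*px(285,511),z))
w=c.ray(277,190)[:2]; w/=np.linalg.norm(w); n=np.array([-w[1],w[0]])
for nm,D in (('tip-bush',(T-B)[:2]),): print(nm,'along view',D@w,'across',D@n,'view',w,'n',n)
# pack: centre ellipse
for z in (.054,.058,.062): print(z,'pack', c.at_z(*px(293,512),z))
```

```text
bush [ 0.54217774 -0.00660093  0.1769    ] tip [ 0.53963353 -0.00323617  0.126     ]
0.054 rod foot [ 0.54446924 -0.01364974  0.054     ]
0.058 rod foot [ 0.54160938 -0.00791064  0.058     ]
0.062 rod foot [ 0.53874953 -0.00217154  0.062     ]
tip-bush along view -0.004146826770877172 across -0.0007735615638916075 view [ 0.44662767 -0.89471992] n [0.89471992 0.44662767]
0.054 pack [ 0.54232493 -0.01403668  0.054     ]
0.058 pack [ 0.53947717 -0.0082954   0.058     ]
0.062 pack [ 0.5366294  -0.00255412  0.062     ]
```

Call:
{"name": "servo_tool", "arguments": {"rows": [[0.002, 0.001, -0.001, 0], [0.004, 0.0009, -0.001, 0], [0.006, 0, -0.001, 0], [0.005, 0, 0, 0], [0.002, 0, 0, 0], [0.001, 0, 0, 0], [0, 0, 0, 0], [0, 0, 0, 0]]}}

```text
time_s: 8.57
position: [0.5382, -0.0005, 0.2243]
ee_rot: [0.256, 1.555, -0.256]
wrist_force: [-0.2, 0.1, -4.1]
grip_width: 0.0102
```

Run:
```python
from st import *
s,M=show(); tz=M[:,2]; print('hole',s['position']+.0008*tz+.0927*M[:,0])
```

```text
t 8.57 pos [ 5.382e-01 -5.000e-04  2.243e-01] w 0.0102 F [-0.25  0.14 -4.15] T [ 0.019 -0.022 -0.003]
 joints [-0.082  0.148  1.845  0.     1.148 -1.326] toolx [ 2.e-04 -0.e+00 -1.e+00] ty ang 1.2441 tz ang -0.3267
hole [ 0.53898623 -0.00079089  0.13163641]
```

Call:
{"name": "servo_tool", "arguments": {"rows": [[0, -0.0013, 0.0008, 0], [0, -0.0013, 0.0008, 0], [0.001, 0, 0, 0], [0.001, 0, 0, 0], [0.001, 0, 0, 0], [0.001, 0, 0, 0], [0, 0, 0, 0], [0, 0, 0, 0], [0, 0, 0, 0]]}}

```text
time_s: 9.32
position: [0.5388, -0.0035, 0.2203]
ee_rot: [0.256, 1.556, -0.256]
wrist_force: [0.3, 0.1, -4.4]
grip_width: 0.0103
```

Run:
```python
from st import *
s,M=show(); tz=M[:,2]; print('hole',s['position']+.0008*tz+.0927*M[:,0])
p,d=env.capture('side'); m=env.camera_model('side'); cv2.imwrite('pics/s2.png',cv2.resize(p[165:225,250:305,::-1],None,fx=10,fy=10,interpolation=cv2.INTER_CUBIC)); np.savez('s2.npz',p=p,d=d,**m)
```

```text
t 9.32 pos [ 0.5388 -0.0035  0.2203] w 0.0103 F [ 0.33  0.07 -4.39] T [ 0.017  0.012 -0.016]
 joints [-0.087  0.154  1.848  0.     1.14  -1.331] toolx [ 0.  0. -1.] ty ang 1.2440 tz ang -0.3268
hole [ 0.5395245  -0.00379288  0.12756774]
```

View pics/s2.png

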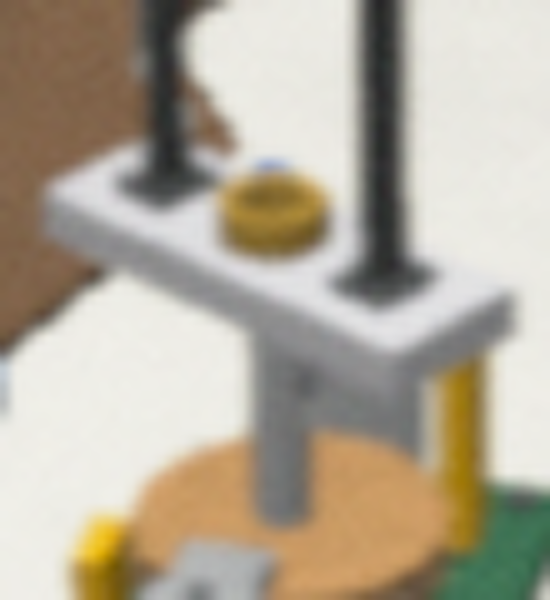

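Call:
{"name": "servo_tool", "arguments": {"rows": [[0.001, 0, 0, 0], [0.001, 0, 0, 0], [0.001, 0, 0, 0], [0.0005, 0, 0, 0], [0, 0, 0, 0], [0, 0, 0, 0]]}}

```text
time_s: 9.87
position: [0.5387, -0.0036, 0.2167]
ee_rot: [0.257, 1.556, -0.256]
wrist_force: [-0.0, -0.7, -3.4]
grip_width: 0.0103
```

Call:
{"name": "servo_tool", "arguments": {"rows": [[0.001, 0, 0, 0], [0.001, 0, 0, 0], [0.001, 0, 0, 0], [0, 0, 0, 0], [0, 0, 0, 0]]}}

```text
time_s: 10.28
position: [0.5386, -0.0036, 0.2136]
ee_rot: [0.256, 1.556, -0.257]
wrist_force: [-0.1, 0.1, -3.5]
grip_width: 0.0106
```

Call:
{"name": "servo_tool", "arguments": {"rows": [[0.001, 0, 0, 0], [0.001, 0, 0, 0], [0, 0, 0, 0], [0, 0, 0, 0], [0, 0, 0, 0]]}}

```text
time_s: 10.7
position: [0.5388, -0.0036, 0.2118]
ee_rot: [0.256, 1.555, -0.257]
wrist_force: [-0.9, 0.1, -4.1]
grip_width: 0.0098
```

Call:
{"name": "servo_tool", "arguments": {"rows": [[0.0005, 0, 0, 0], [0.0005, 0, 0, 0], [0.0005, 0, 0, 0], [0, 0, 0, 0], [0, 0, 0, 0]]}}

```text
time_s: 11.12
position: [0.5389, -0.0037, 0.2103]
ee_rot: [0.256, 1.555, -0.257]
wrist_force: [0.4, -0.6, -3.2]
grip_width: 0.0102
```

Run:
```python
from st import *
show()
```

```text
t 11.12 pos [ 0.5389 -0.0037  0.2103] w 0.0102 F [ 0.41 -0.62 -3.17] T [-0.225 -0.081 -0.006]
 joints [-0.088  0.165  1.857 -0.     1.12  -1.331] toolx [ 4.e-04 -3.e-04 -1.e+00] ty ang 1.2440 tz ang -0.3268
```

```bash
cat > avg.py <<'E'
from st import *
def avg(n=4):
    F=[];T=[];P=[]
    for i in range(n):
        env.capture('wrist'); s=env.state(); F.append(s['wrist_force']);T.append(s['ft_torque']);P.append(s['position'])
    M=R.from_rotvec(s['ee_rot']).as_matrix()
    F,T,P=map(lambda a:np.mean(a,0),(F,T,P))
    print('t %.2f P %s w %.4f ty %.4f toolx %s'%(s['time_s'],np.round(P,4),s['grip_width'],np.arctan2(M[1,1],M[0,1]),np.round(M[:,0],4)))
    print(' F',np.round(F,2),'T',np.round(T,3),'| tool F',np.round(M.T@F,2),'T',np.round(M.T@T,3))
if __name__=='__main__': avg()
E
python3 avg.py
```

```text
t 11.32 P [ 0.5389 -0.0037  0.2103] w 0.0104 ty 1.2440 toolx [ 3.e-04 -2.e-04 -1.e+00]
 F [ 0.51 -0.58 -4.06] T [-0.215 -0.108 -0.006] | tool F [ 4.06 -0.38  0.67] T [ 0.005 -0.171 -0.169]
```

Call:
{"name": "servo_tool", "arguments": {"rows": [[0, -0.0004, 0.0004, 0], [0, -0.0004, 0.0004, 0], [0, 0, 0, 0], [0, 0, 0, 0]]}}

```text
time_s: 11.65
position: [0.5391, -0.0044, 0.2101]
ee_rot: [0.257, 1.556, -0.256]
wrist_force: [-0.2, -0.6, -3.4]
grip_width: 0.0104
```

```bash
python3 avg.py
```

```text
t 11.85 P [ 0.5391 -0.0044  0.2101] w 0.0102 ty 1.2440 toolx [-3.e-04  2.e-04 -1.e+00]
 F [-0.04  0.16 -4.17] T [ 0.003 -0.005  0.032] | tool F [ 4.17  0.14 -0.08] T [-0.032 -0.003  0.005]
```

Call:
{"name": "servo_tool", "arguments": {"rows": [[0.0007, -0.0001, 0.0001, 0], [0.0007, 0, 0, 0], [0.0007, 0, 0, 0], [0, 0, 0, 0], [0, 0, 0, 0]]}}

```text
time_s: 12.27
position: [0.5392, -0.0047, 0.208]
ee_rot: [0.257, 1.556, -0.256]
wrist_force: [0.7, -0.1, -4.2]
grip_width: 0.0098
```

```bash
python3 avg.py
```

```text
t 12.47 P [ 0.5393 -0.0047  0.2082] w 0.0100 ty 1.2440 toolx [ 0.  0. -1.]
 F [ 0.02 -0.05 -4.11] T [0.018 0.007 0.007] | tool F [ 4.11 -0.04  0.03] T [-0.007  0.013  0.014]
```

Call:
{"name": "servo_tool", "arguments": {"rows": [[0.0008, 0, 0, 0], [0.0008, 0, 0, 0], [0.0008, 0, 0, 0], [0.0008, 0, 0, 0], [0, 0, 0, 0], [0, 0, 0, 0]]}}

```text
time_s: 12.97
position: [0.5392, -0.0047, 0.2049]
ee_rot: [0.256, 1.556, -0.256]
wrist_force: [-0.7, -1.2, -3.9]
grip_width: 0.0102
```

```bash
python3 avg.py
```

```text
t 13.17 P [ 0.5393 -0.0047  0.205 ] w 0.0104 ty 1.2440 toolx [ 2.e-04 -0.e+00 -1.e+00]
 F [-0.14 -0.19 -4.12] T [-0.014 -0.    -0.015] | tool F [ 4.12 -0.22 -0.07] T [ 0.015 -0.005 -0.014]
```

Call:
{"name": "servo_tool", "arguments": {"rows": [[0, 0.0008, 0, 0], [0, 0, 0, 0], [0, 0, 0, 0]]}}

```text
time_s: 13.42
position: [0.5395, -0.0041, 0.205]
ee_rot: [0.256, 1.556, -0.257]
wrist_force: [-0.2, -1.4, -4.4]
grip_width: 0.01
```

```bash
python3 avg.py
```

```text
t 13.62 P [ 0.5396 -0.0041  0.205 ] w 0.0103 ty 1.2440 toolx [-1.e-04 -2.e-04 -1.e+00]
 F [ 0.06 -0.56 -3.84] T [-0.171  0.046 -0.016] | tool F [ 3.84 -0.51  0.24] T [ 0.016 -0.011 -0.177]
```

Call:
{"name": "servo_tool", "arguments": {"rows": [[0, -0.0008, 0, 0], [0, -0.0008, 0, 0], [0, 0, 0, 0], [0, 0, 0, 0]]}}

```text
time_s: 13.95
position: [0.5391, -0.0054, 0.205]
ee_rot: [0.257, 1.555, -0.256]
wrist_force: [-0.7, 0.2, -4.3]
grip_width: 0.0103
```

```bash
python3 avg.py
```

```text
t 14.15 P [ 0.5391 -0.0054  0.205 ] w 0.0104 ty 1.2440 toolx [ 0.e+00  1.e-04 -1.e+00]
 F [ 0.01 -0.18 -4.23] T [ 0.005  0.003 -0.004] | tool F [ 4.23 -0.17  0.07] T [0.004 0.004 0.004]
```

Call:
{"name": "servo_tool", "arguments": {"rows": [[0, 0.0008, 0.0008, 0], [0, 0, 0, 0], [0, 0, 0, 0]]}}

```text
time_s: 14.4
position: [0.5401, -0.0049, 0.205]
ee_rot: [0.256, 1.556, -0.256]
wrist_force: [-0.4, -0.3, -4.9]
grip_width: 0.0104
```

```bash
python3 avg.py
```

```text
t 14.60 P [ 0.5401 -0.0049  0.205 ] w 0.0101 ty 1.2440 toolx [-1.e-04  0.e+00 -1.e+00]
 F [-0.15  0.15 -3.95] T [ 0.013 -0.     0.011] | tool F [ 3.95  0.1  -0.19] T [-0.011  0.004  0.013]
```

Call:
{"name": "servo_tool", "arguments": {"rows": [[0, 0, -0.0008, 0], [0, 0, -0.0008, 0], [0, 0, 0, 0], [0, 0, 0, 0]]}}

```text
time_s: 14.93
position: [0.5386, -0.0045, 0.205]
ee_rot: [0.256, 1.555, -0.257]
wrist_force: [0.3, -0.5, -3.5]
grip_width: 0.0101
```

```bash
python3 avg.py
```

```text
t 15.13 P [ 0.5386 -0.0045  0.205 ] w 0.0102 ty 1.2440 toolx [ 2.e-04 -1.e-04 -1.e+00]
 F [-0.11 -0.03 -4.69] T [-0.09  -0.067  0.004] | tool F [ 4.69 -0.07 -0.1 ] T [-0.004 -0.093 -0.063]
```

Call:
{"name": "servo_tool", "arguments": {"rows": [[0, -0.0002, 0.0006, 0], [0, -0.0002, 0.0006, 0], [0.001, 0, 0, 0], [0.002, 0, 0, 0], [0.003, 0, 0, 0], [0.003, 0, 0, 0], [0.003, 0, 0, 0], [0.003, 0, 0, 0], [0.003, 0, 0, 0], [0.003, 0, 0, 0], [0.002, 0, 0, 0], [0.001, 0, 0, 0], [0, 0, 0, 0], [0, 0, 0, 0]]}}

```text
time_s: 16.3
position: [0.5396, -0.0052, 0.181]
ee_rot: [0.256, 1.556, -0.256]
wrist_force: [-0.2, 0.1, -3.8]
grip_width: 0.0101
```

```bash
python3 avg.py
```

```text
t 16.50 P [ 0.5397 -0.0052  0.1812] w 0.0098 ty 1.2440 toolx [ 5.e-04 -1.e-04 -1.e+00]
 F [-0.02  0.57 -4.02] T [-0.006 -0.006  0.004] | tool F [ 4.02  0.53 -0.21] T [-0.004 -0.007 -0.003]
```

Call:
{"name": "servo_tool", "arguments": {"rows": [[0.001, 0, 0, 0], [0.002, 0, 0, 0], [0.003, 0, 0, 0], [0.003, 0, 0, 0], [0.003, 0, 0, 0], [0.003, 0, 0, 0], [0.002, 0, 0, 0], [0.001, 0, 0, 0], [0, 0, 0, 0], [0, 0, 0, 0]]}}

```text
time_s: 17.33
position: [0.5396, -0.0052, 0.1629]
ee_rot: [0.256, 1.556, -0.256]
wrist_force: [0.8, 0.0, -4.9]
grip_width: 0.0101
```

```bash
python3 avg.py
```

```text
t 17.53 P [ 0.5398 -0.0052  0.1632] w 0.0101 ty 1.2440 toolx [ 5.e-04 -0.e+00 -1.e+00]
 F [ 0.18  0.06 -3.97] T [-0.004  0.01   0.013] | tool F [3.97 0.12 0.15] T [-0.013  0.008 -0.007]
```

Call:
{"name": "servo_tool", "arguments": {"rows": [[0.001, 0, 0, 0], [0.001, 0, 0, 0], [0.001, 0, 0, 0], [0.001, 0, 0, 0], [0.001, 0, 0, 0], [0.001, 0, 0, 0], [0, 0, 0, 0], [0, 0, 0, 0]]}}

```text
time_s: 18.2
position: [0.5395, -0.0052, 0.1568]
ee_rot: [0.256, 1.556, -0.256]
wrist_force: [-0.3, -0.3, -4.5]
grip_width: 0.0105
```

Call:
{"name": "servo_tool", "arguments": {"rows": [[0.001, 0, 0, 0], [0.001, 0, 0, 0], [0, 0, 0, 0], [0, 0, 0, 0]]}}

```text
time_s: 18.53
position: [0.5395, -0.0052, 0.1549]
ee_rot: [0.257, 1.556, -0.256]
wrist_force: [-0.0, -0.1, -4.0]
grip_width: 0.0103
```

Call:
{"name": "servo_tool", "arguments": {"rows": [[0.001, 0, 0, 0], [0, 0, 0, 0], [0, 0, 0, 0]]}}

```text
time_s: 18.78
position: [0.5395, -0.0052, 0.1539]
ee_rot: [0.256, 1.556, -0.256]
wrist_force: [-0.1, 0.1, -5.0]
grip_width: 0.0102
```

Call:
{"name": "servo_tool", "arguments": {"rows": [[0.0005, 0, 0, 0], [0, 0, 0, 0], [0, 0, 0, 0]]}}

```text
time_s: 19.03
position: [0.5395, -0.0052, 0.1535]
ee_rot: [0.256, 1.556, -0.256]
wrist_force: [-0.4, -0.1, -3.7]
grip_width: 0.01
```

Call:
{"name": "servo_tool", "arguments": {"rows": [[0.0005, 0, 0, 0], [0.0005, 0, 0, 0], [0, 0, 0, 0], [0, 0, 0, 0]]}}

```text
time_s: 19.37
position: [0.5395, -0.0052, 0.1524]
ee_rot: [0.256, 1.556, -0.256]
wrist_force: [0.2, 0.3, -3.1]
grip_width: 0.01
```

Call:
{"name": "servo_tool", "arguments": {"rows": [[0.0005, 0, 0, 0], [0.0005, 0, 0, 0], [0, 0, 0, 0], [0, 0, 0, 0]]}}

```text
time_s: 19.7
position: [0.5395, -0.0052, 0.1514]
ee_rot: [0.257, 1.556, -0.256]
wrist_force: [-0.0, 0.2, -3.9]
grip_width: 0.0101
```

Call:
{"name": "servo_tool", "arguments": {"rows": [[0.0005, 0, 0, 0], [0.0005, 0, 0, 0], [0, 0, 0, 0], [0, 0, 0, 0]]}}

```text
time_s: 20.03
position: [0.5397, -0.0052, 0.1506]
ee_rot: [0.256, 1.555, -0.256]
wrist_force: [0.3, -0.1, -3.8]
grip_width: 0.0102
```

Call:
{"name": "servo_tool", "arguments": {"rows": [[0.0005, 0, 0, 0], [0, 0, 0, 0], [0, 0, 0, 0]]}}

```text
time_s: 20.28
position: [0.5397, -0.0052, 0.1503]
ee_rot: [0.257, 1.555, -0.256]
wrist_force: [-0.6, 0.3, -1.5]
grip_width: 0.01
```

```bash
python3 avg.py
```

```text
t 20.48 P [ 0.5397 -0.0052  0.1503] w 0.0106 ty 1.2440 toolx [ 4.e-04  0.e+00 -1.e+00]
 F [-0.24  0.13 -1.15] T [0.042 0.119 0.001] | tool F [ 1.15  0.04 -0.27] T [-0.001  0.126  0.002]
```

Call:
{"name": "servo_tool", "arguments": {"rows": [[0.0005, 0, 0, 0], [0, 0, 0, 0], [0, 0, 0, 0]]}}

```text
time_s: 20.73
position: [0.5398, -0.0051, 0.1499]
ee_rot: [0.257, 1.555, -0.256]
wrist_force: [-0.6, 1.6, 1.4]
grip_width: 0.0102
```

```bash
python3 avg.py
```

```text
t 20.93 P [ 0.5398 -0.0051  0.1498] w 0.0100 ty 1.2440 toolx [ 6.e-04  1.e-04 -1.e+00]
 F [-1.06  0.69  1.21] T [0.132 0.167 0.02 ] | tool F [-1.21  0.31 -1.22] T [-0.02   0.2    0.072]
```

Call:
{"name": "servo_tool", "arguments": {"rows": [[0.0005, 0, -0.0002, 0], [0, 0, 0, 0], [0, 0, 0, 0]]}}

```text
time_s: 21.18
position: [0.5398, -0.0051, 0.1495]
ee_rot: [0.257, 1.555, -0.256]
wrist_force: [-0.5, 1.6, 4.1]
grip_width: 0.01
```

```bash
python3 avg.py
```

```text
t 21.38 P [ 0.5398 -0.0051  0.1494] w 0.0102 ty 1.2440 toolx [ 0.001  0.    -1.   ]
 F [-1.09  1.25  3.83] T [ 0.15   0.156 -0.006] | tool F [-3.83  0.83 -1.43] T [0.006 0.196 0.092]
```

Call:
{"name": "servo_tool", "arguments": {"rows": [[0.0005, 0, -0.0002, 0], [0, 0, 0, 0], [0, 0, 0, 0]]}}

```text
time_s: 21.63
position: [0.5398, -0.0051, 0.1491]
ee_rot: [0.257, 1.554, -0.256]
wrist_force: [-0.9, 1.9, 6.2]
grip_width: 0.0102
```

```bash
python3 avg.py
```

```text
t 21.83 P [ 0.5398 -0.0051  0.1491] w 0.0102 ty 1.2440 toolx [ 1.4e-03 -1.0e-04 -1.0e+00]
 F [-0.71  1.47  5.54] T [0.144 0.184 0.019] | tool F [-5.54  1.16 -1.13] T [-0.019  0.22   0.077]
```

Call:
{"name": "servo_tool", "arguments": {"rows": [[0.0004, 0, 0, 0], [0.0004, 0, 0, 0], [0, 0, 0, 0], [0, 0, 0, 0]]}}

```text
time_s: 22.17
position: [0.5399, -0.0051, 0.1487]
ee_rot: [0.257, 1.554, -0.256]
wrist_force: [-1.0, 1.1, 7.7]
grip_width: 0.0103
```

```bash
python3 avg.py
python3 - <<'E'
from st import *
p,d=env.capture('side'); m=env.camera_model('side'); cv2.imwrite('pics/s3.png',cv2.resize(p[150:260,235:325,::-1],None,fx=6,fy=5.4,interpolation=cv2.INTER_CUBIC)); np.savez('s3.npz',p=p,d=d,**m)
E
```

```text
t 22.37 P [ 0.5399 -0.0051  0.1488] w 0.0102 ty 1.2440 toolx [ 0.0015 -0.     -1.    ]
 F [-1.5   1.33  7.6 ] T [0.149 0.327 0.007] | tool F [-7.6   0.78 -1.84] T [-0.007  0.358  0.036]
```

View pics/s3.png

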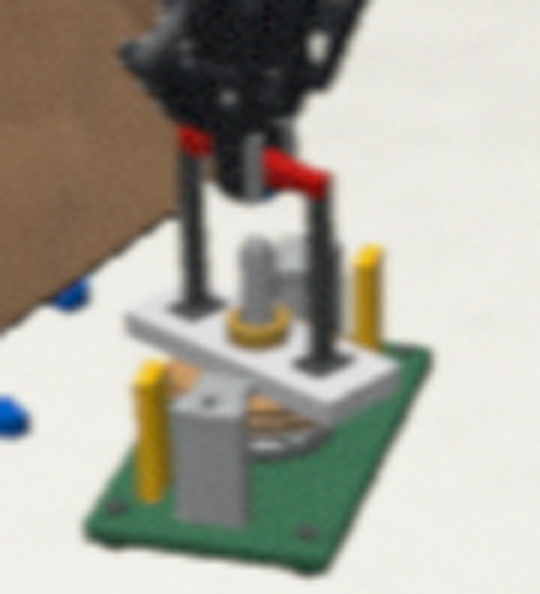

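Call:
{"name": "servo_tool", "arguments": {"rows": [[0.0004, 0, -0.0004, 0], [0, 0, -0.0003, 0], [0, 0, 0, 0], [0, 0, 0, 0]]}}

```text
time_s: 22.75
position: [0.5398, -0.005, 0.1487]
ee_rot: [0.256, 1.553, -0.256]
wrist_force: [-1.6, 1.3, 8.9]
grip_width: 0.01
```

```bash
python3 avg.py
```

```text
t 22.95 P [ 0.5398 -0.0051  0.1487] w 0.0101 ty 1.2440 toolx [ 2.9e-03 -4.0e-04 -1.0e+00]
 F [-0.78  0.71  8.2 ] T [0.096 0.206 0.   ] | tool F [-8.2   0.42 -0.94] T [-0.     0.226  0.025]
```

Call:
{"name": "servo_tool", "arguments": {"rows": [[0.0003, 0, 0, 0.02], [0, 0, 0, 0.04], [0, 0, 0, 0.04], [0, 0, 0, 0.04], [0, 0, 0, 0.04], [0, 0, 0, 0.02], [0, 0, 0, 0], [0, 0, 0, 0]]}}

```text
time_s: 23.62
position: [0.5403, -0.0054, 0.1486]
ee_rot: [0.412, 1.527, -0.412]
wrist_force: [-0.1, 0.3, 8.0]
grip_width: 0.0103
```

```bash
python3 avg.py
```

```text
t 23.82 P [ 0.5403 -0.0054  0.1486] w 0.0102 ty 1.0446 toolx [ 0.0041 -0.0012 -1.    ]
 F [-0.48 -0.02  7.93] T [-0.02   0.143  0.095] | tool F [-7.93 -0.25 -0.38] T [-0.095  0.114 -0.089]
```

Call:
{"name": "servo_tool", "arguments": {"rows": [[0.0004, 0, 0, 0.02], [0.0002, 0, 0, 0.04], [0, 0, 0, 0.04], [0, 0, 0, 0.04], [0, 0, 0, 0.04], [0, 0, 0, 0.02], [0, 0, 0, 0], [0, 0, 0, 0]]}}

```text
time_s: 24.48
position: [0.5406, -0.0055, 0.1484]
ee_rot: [0.568, 1.49, -0.567]
wrist_force: [-0.6, -0.2, 9.2]
grip_width: 0.0101
```

```bash
python3 avg.py
```

```text
t 24.68 P [ 0.5406 -0.0055  0.1484] w 0.0105 ty 0.8448 toolx [ 0.0045 -0.0015 -1.    ]
 F [-0.58 -0.31  9.27] T [-0.065  0.215  0.126] | tool F [-9.28 -0.6  -0.19] T [-0.127  0.118 -0.191]
```

Call:
{"name": "servo_tool", "arguments": {"rows": [[0, -0.0002, -0.0002, 0.02], [0, 0, 0, 0.04], [0, 0, 0, 0.04], [0, 0, 0, 0.04], [0, 0, 0, 0.04], [0, 0, 0, 0.02], [0, 0, 0, 0], [0, 0, 0, 0]]}}

```text
time_s: 25.35
position: [0.5404, -0.0055, 0.1484]
ee_rot: [0.723, 1.442, -0.721]
wrist_force: [-0.1, -0.4, 9.3]
grip_width: 0.01
```

```bash
python3 avg.py
```

```text
t 25.55 P [ 0.5404 -0.0056  0.1484] w 0.0101 ty 0.6446 toolx [ 0.0048 -0.0014 -1.    ]
 F [-0.44 -0.29  9.43] T [-0.05   0.142  0.116] | tool F [-9.43 -0.5   0.01] T [-0.117  0.046 -0.143]
```

Call:
{"name": "servo_tool", "arguments": {"rows": [[0, 0, 0, 0.02], [0, 0, 0, 0.04], [0, 0, 0, 0.04], [0, 0, 0, 0.04], [0, 0, 0, 0.04], [0, 0, 0, 0.02], [0, 0, 0, 0], [0, 0, 0, 0]]}}

```text
time_s: 26.22
position: [0.5404, -0.0055, 0.1484]
ee_rot: [0.876, 1.383, -0.874]
wrist_force: [-0.6, -0.1, 9.7]
grip_width: 0.0101
```

```bash
python3 avg.py;  python3 - <<'E'
from st import *
p,d=env.capture('side'); m=env.camera_model('side'); cv2.imwrite('pics/s4.png',cv2.resize(p[150:260,235:325,::-1],None,fx=6,fy=5.4,interpolation=cv2.INTER_CUBIC)); np.savez('s4.npz',p=p,d=d,**m)
E
```

```text
t 26.42 P [ 0.5404 -0.0055  0.1484] w 0.0101 ty 0.4446 toolx [ 0.0047 -0.0013 -1.    ]
 F [-0.27  0.15  9.39] T [-0.025  0.165  0.114] | tool F [-9.39 -0.14 -0.22] T [-0.114  0.049 -0.159]
```

View pics/s4.png

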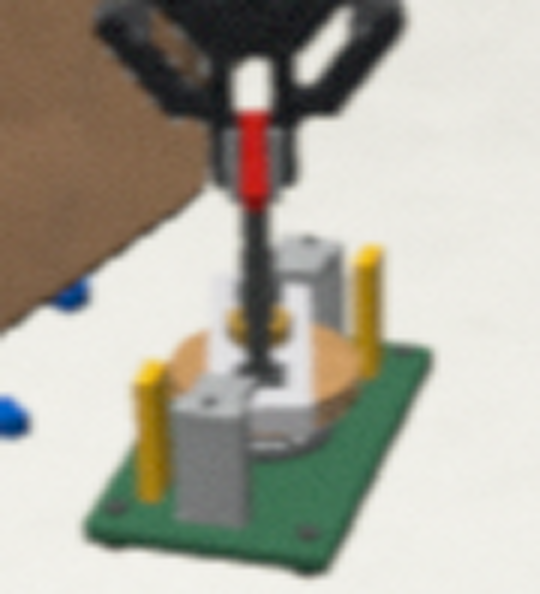

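Call:
{"name": "servo_tool", "arguments": {"rows": [[0, 0, 0, 0.02], [0, 0, 0, 0.03], [0, 0, 0, 0.03], [0, 0, 0, 0.02], [0, 0, 0, 0], [0, 0, 0, 0]]}}

```text
time_s: 26.97
position: [0.5404, -0.0055, 0.1485]
ee_rot: [0.952, 1.348, -0.95]
wrist_force: [0.3, -0.7, 8.8]
grip_width: 0.01
```

```bash
python3 avg.py
```

```text
t 27.17 P [ 0.5404 -0.0055  0.1484] w 0.0100 ty 0.3446 toolx [ 0.0048 -0.0014 -1.    ]
 F [-0.51 -0.28  9.45] T [-0.019  0.165  0.113] | tool F [-9.45 -0.54  0.12] T [-0.113  0.038 -0.161]
```

Call:
{"name": "servo_tool", "arguments": {"rows": [[0, 0, 0, 0.02], [0, 0, 0, 0.03], [0, 0, 0, 0.02], [0, 0, 0, 0], [0, 0, 0, 0]]}}

```text
time_s: 27.58
position: [0.5404, -0.0055, 0.1484]
ee_rot: [1.005, 1.322, -1.002]
wrist_force: [0.4, 0.6, 9.0]
grip_width: 0.0101
```

```bash
python3 avg.py
```

```text
t 27.78 P [ 0.5404 -0.0055  0.1484] w 0.0102 ty 0.2746 toolx [ 0.0048 -0.0013 -1.    ]
 F [ 0.08 -0.02  9.7 ] T [-0.005  0.157  0.079] | tool F [-9.7   0.11  0.07] T [-0.079  0.038 -0.153]
```

Call:
{"name": "servo_tool", "arguments": {"rows": [[0, 0, 0, 0.02], [0, 0, 0, 0.03], [0, 0, 0, 0.02], [0, 0, 0, 0], [0, 0, 0, 0]]}}

```text
time_s: 28.2
position: [0.5404, -0.0055, 0.1484]
ee_rot: [1.058, 1.294, -1.055]
wrist_force: [-1.1, 0.5, 8.3]
grip_width: 0.0103
```

```bash
python3 avg.py
```

```text
t 28.40 P [ 0.5404 -0.0055  0.1484] w 0.0100 ty 0.2045 toolx [ 0.0047 -0.0012 -1.    ]
 F [-0.81  0.12  9.51] T [-0.009  0.162  0.094] | tool F [-9.51 -0.73 -0.26] T [-0.094  0.025 -0.16 ]
```

Call:
{"name": "servo_tool", "arguments": {"rows": [[0, 0, 0, 0.02], [0, 0, 0, 0.02], [0, 0, 0, 0], [0, 0, 0, 0]]}}

```text
time_s: 28.73
position: [0.5404, -0.0055, 0.1484]
ee_rot: [1.088, 1.278, -1.085]
wrist_force: [0.1, -0.2, 9.5]
grip_width: 0.0103
```

```bash
python3 avg.py
```

```text
t 28.93 P [ 0.5404 -0.0055  0.1484] w 0.0105 ty 0.1646 toolx [ 0.0048 -0.0012 -1.    ]
 F [-0.33 -0.47  9.24] T [0.024 0.15  0.08 ] | tool F [-9.24 -0.36  0.42] T [-0.08   0.049 -0.144]
```

Call:
{"name": "servo_tool", "arguments": {"rows": [[0, 0, 0, 0.02], [0, 0, 0, 0], [0, 0, 0, 0]]}}

```text
time_s: 29.18
position: [0.5404, -0.0054, 0.1484]
ee_rot: [1.103, 1.27, -1.1]
wrist_force: [-0.1, -0.1, 9.3]
grip_width: 0.0099
```

```bash
python3 avg.py
```

```text
t 29.38 P [ 0.5404 -0.0054  0.1484] w 0.0102 ty 0.1446 toolx [ 0.0047 -0.0012 -1.    ]
 F [-0.56 -0.08  9.65] T [0.027 0.175 0.105] | tool F [-9.66 -0.52  0.02] T [-0.105  0.052 -0.169]
```

Call:
{"name": "servo_tool", "arguments": {"rows": [[0, 0, 0, 0.02], [0, 0, 0, 0], [0, 0, 0, 0]]}}

```text
time_s: 29.63
position: [0.5404, -0.0055, 0.1484]
ee_rot: [1.118, 1.261, -1.114]
wrist_force: [0.2, -0.0, 9.7]
grip_width: 0.0105
```

```bash
python3 avg.py
```

```text
t 29.83 P [ 0.5404 -0.0054  0.1484] w 0.0098 ty 0.1248 toolx [ 0.0047 -0.0013 -1.    ]
 F [-0.52  0.    9.93] T [0.017 0.18  0.153] | tool F [-9.93 -0.47 -0.05] T [-0.153  0.04  -0.176]
```

Call:
{"name": "servo_tool", "arguments": {"rows": [[0, 0, 0, 0.02], [0, 0, 0, 0], [0, 0, 0, 0]]}}

```text
time_s: 30.08
position: [0.5402, -0.0054, 0.1484]
ee_rot: [1.131, 1.253, -1.128]
wrist_force: [-0.2, 0.9, 9.4]
grip_width: 0.0103
```

```bash
python3 avg.py
```

```text
t 30.28 P [ 0.5401 -0.0054  0.1484] w 0.0105 ty 0.1068 toolx [ 0.0041 -0.0017 -1.    ]
 F [-1.05  0.68  9.83] T [0.066 0.239 0.534] | tool F [-9.83 -0.93 -0.77] T [-0.535  0.093 -0.229]
```

Call:
{"name": "servo_tool", "arguments": {"rows": [[-0.0004, 0, 0, 0], [-0.0004, 0, 0, 0], [0, 0, 0, 0], [0, 0, 0, 0]]}}

```text
time_s: 30.62
position: [0.5398, -0.0053, 0.1485]
ee_rot: [1.131, 1.254, -1.129]
wrist_force: [-0.1, 0.7, 7.6]
grip_width: 0.0102
```

```bash
python3 avg.py
```

```text
t 30.82 P [ 0.5398 -0.0053  0.1485] w 0.0102 ty 0.1063 toolx [ 0.0035 -0.0013 -1.    ]
 F [-0.07  0.69  7.08] T [0.064 0.102 0.47 ] | tool F [-7.09  0.03 -0.68] T [-0.469  0.076 -0.093]
```

Call:
{"name": "servo_tool", "arguments": {"rows": [[-0.0004, 0, 0, 0], [-0.0004, 0, 0, 0], [0, 0, 0, 0], [0, 0, 0, 0]]}}

```text
time_s: 31.15
position: [0.5395, -0.0052, 0.1487]
ee_rot: [1.132, 1.254, -1.13]
wrist_force: [0.9, 0.1, 4.6]
grip_width: 0.0102
```

```bash
python3 avg.py
```

```text
t 31.35 P [ 0.5395 -0.0052  0.1487] w 0.0104 ty 0.1050 toolx [ 2.8e-03 -8.0e-04 -1.0e+00]
 F [ 1.62 -0.16  5.59] T [ 0.014 -0.162  0.42 ] | tool F [-5.59  1.61  0.34] T [-0.42  -0.002  0.163]
```

Call:
{"name": "servo_tool", "arguments": {"rows": [[-0.0004, 0, 0, 0], [-0.0003, 0, 0, 0], [0, 0, 0, 0], [0, 0, 0, 0]]}}

```text
time_s: 31.68
position: [0.539, -0.0051, 0.1488]
ee_rot: [1.133, 1.255, -1.131]
wrist_force: [3.5, -0.9, 2.4]
grip_width: 0.01
```

```bash
python3 avg.py
```

```text
t 31.88 P [ 0.5389 -0.0051  0.1488] w 0.0102 ty 0.1040 toolx [ 1.4e-03 -4.0e-04 -1.0e+00]
 F [ 3.78 -0.46  2.83] T [-0.171 -0.604  0.322] | tool F [-2.83  3.72  0.85] T [-0.322 -0.232  0.583]
```

Call:
{"name": "servo_tool", "arguments": {"rows": [[0, 0.0005, 0, 0], [0, 0.0005, 0, 0], [0, 0, 0, 0], [0, 0, 0, 0]]}}

```text
time_s: 32.22
position: [0.5392, -0.0051, 0.1488]
ee_rot: [1.132, 1.256, -1.133]
wrist_force: [1.7, -1.5, 3.7]
grip_width: 0.0101
```

```bash
python3 avg.py
```

```text
t 32.42 P [ 0.5392 -0.0051  0.1488] w 0.0102 ty 0.1040 toolx [-0.e+00 -5.e-04 -1.e+00]
 F [ 2.42 -2.23  4.59] T [-0.372 -0.296  0.355] | tool F [-4.59  2.17  2.47] T [-0.355 -0.401  0.256]
```

Call:
{"name": "servo_tool", "arguments": {"rows": [[-0.0004, 0.0003, 0, -0.005], [0, 0, 0, -0.005], [0, 0, 0, 0], [0, 0, 0, 0]]}}

```text
time_s: 32.75
position: [0.5393, -0.0049, 0.1489]
ee_rot: [1.125, 1.261, -1.126]
wrist_force: [1.6, -3.7, 2.7]
grip_width: 0.0103
```

```bash
python3 avg.py
```

```text
t 32.95 P [ 0.5393 -0.0049  0.1489] w 0.0101 ty 0.1138 toolx [-6.e-04 -1.e-04 -1.e+00]
 F [ 1.98 -3.36  3.86] T [-0.551 -0.248  0.107] | tool F [-3.86  1.58  3.57] T [-0.107 -0.576  0.184]
```

Call:
{"name": "servo_tool", "arguments": {"rows": [[0, 0.0003, 0.0005, 0], [-0.0003, 0.0002, 0.0004, 0], [0, 0, 0, 0], [0, 0, 0, 0]]}}

```text
time_s: 33.28
position: [0.5395, -0.0051, 0.149]
ee_rot: [1.125, 1.263, -1.126]
wrist_force: [0.2, -0.3, 3.4]
grip_width: 0.0102
```

```bash
python3 avg.py
```

```text
t 33.48 P [ 0.5395 -0.0052  0.149 ] w 0.0104 ty 0.1139 toolx [-1.3e-03  7.0e-04 -1.0e+00]
 F [ 0.21 -0.27  2.65] T [-0.113 -0.062  0.069] | tool F [-2.65  0.18  0.29] T [-0.069 -0.119  0.049]
```

Call:
{"name": "servo_tool", "arguments": {"rows": [[-0.0004, 0.0001, 0, 0], [-0.0003, 0.0001, 0, 0], [0, 0, 0, 0], [0, 0, 0, 0]]}}

```text
time_s: 33.82
position: [0.5396, -0.0052, 0.1494]
ee_rot: [1.125, 1.263, -1.126]
wrist_force: [1.2, 0.8, -0.7]
grip_width: 0.01
```

```bash
python3 avg.py
python3 - <<'E'
from st import *
p,d=env.capture('side'); m=env.camera_model('side'); cv2.imwrite('pics/s5.png',cv2.resize(p[150:260,235:325,::-1],None,fx=6,fy=5.4,interpolation=cv2.INTER_CUBIC))
E
```

```text
t 34.02 P [ 0.5396 -0.0053  0.1494] w 0.0104 ty 0.1139 toolx [-1.7e-03  5.0e-04 -1.0e+00]
 F [ 0.3   0.66 -1.48] T [ 0.113 -0.007  0.116] | tool F [ 1.48  0.38 -0.62] T [-0.116  0.112  0.019]
```

View pics/s5.png

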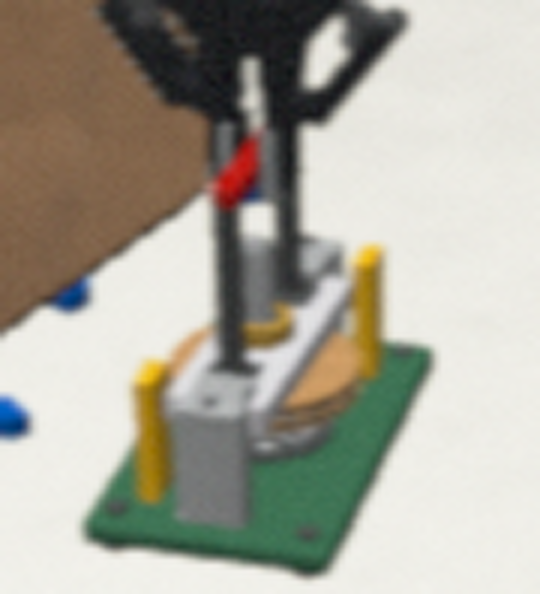

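Call:
{"name": "servo_tool", "arguments": {"rows": [[0, 0, 0, 0], [0, 0, 0, 0], [0, 0, 0, 0], [0, 0, 0, 0], [0, 0, 0, 0], [0, 0, 0, 0]], "gripper": 0.3}}

```text
time_s: 34.57
position: [0.5406, -0.0056, 0.1504]
ee_rot: [1.125, 1.26, -1.125]
wrist_force: [0.3, 0.5, 0.6]
grip_width: 0.0556
```

```bash
python3 avg.py
python3 - <<'E'
from st import *
p,d=env.capture('side'); cv2.imwrite('pics/s6.png',cv2.resize(p[150:260,235:325,::-1],None,fx=6,fy=5.4,interpolation=cv2.INTER_CUBIC))
E
```

```text
t 34.77 P [ 0.5404 -0.0056  0.1502] w 0.0555 ty 0.1139 toolx [ 1.e-04  0.e+00 -1.e+00]
 F [-0.05 -0.21  0.  ] T [ 0.006 -0.015 -0.004] | tool F [-0.   -0.08  0.21] T [0.004 0.005 0.015]
```

View pics/s6.png

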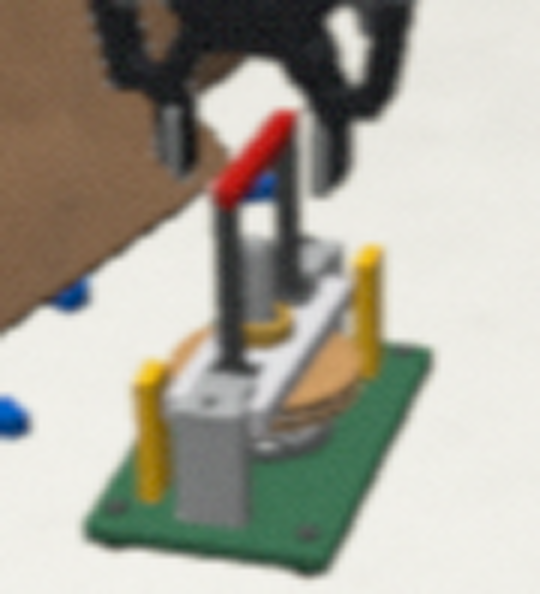

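Released, and the plate's ends are still under the lips. I'll back straight up, then move clear so I can look from above.

Call:
{"name": "servo_tool", "arguments": {"rows": [[-0.004, 0, 0, 0], [-0.01, 0, 0, 0], [-0.015, 0, 0, 0], [-0.02, 0, 0, 0], [-0.02, 0, 0, 0], [-0.02, 0, 0, 0], [-0.02, 0, 0, 0], [-0.02, 0, 0, 0], [-0.01, 0, 0, 0], [0, 0, -0.02, 0], [0, 0, -0.035, 0], [0, 0, -0.038, 0], [0, 0, -0.038, 0], [0, 0, -0.038, 0], [0, 0, -0.035, 0], [0, 0, -0.02, 0], [0, 0, 0, 0], [0, 0, 0, 0], [0, 0, 0, 0]]}}

```text
time_s: 36.4
position: [0.5148, 0.2164, 0.289]
ee_rot: [1.124, 1.261, -1.125]
wrist_force: [-1.2, -0.1, -0.2]
grip_width: 0.0554
```

Run:
```python
from st import *
show()
p,d=env.capture('side'); m=env.camera_model('side');cv2.imwrite('pics/s7.png',cv2.resize(p[150:260,235:325,::-1],None,fx=6,fy=5.4,interpolation=cv2.INTER_CUBIC))
p,d=env.capture('top'); m=env.camera_model('top'); np.savez('t7.npz',p=p,d=d,**m); cv2.imwrite('pics/t7.png',p[:,:,::-1]);cv2.imwrite('pics/t7c.png',cv2.resize(p[178:253,235:335,::-1],None,fx=8,fy=8,interpolation=cv2.INTER_CUBIC))
```

```text
t 36.40 pos [0.5148 0.2164 0.289 ] w 0.0554 F [-1.16 -0.11 -0.18] T [-0.012  0.023  0.036]
 joints [ 3.200e-01  1.310e-01  1.730e+00 -1.000e-03  1.281e+00  2.060e-01] toolx [-2.e-04 -9.e-04 -1.e+00] ty ang 0.1143 tz ang -1.4565
```

View pics/t7c.png

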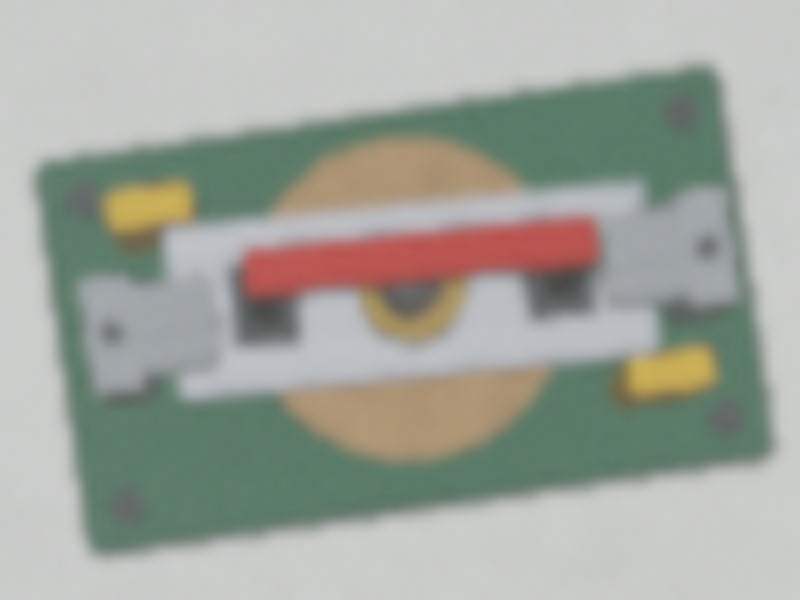

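View pics/s7.png

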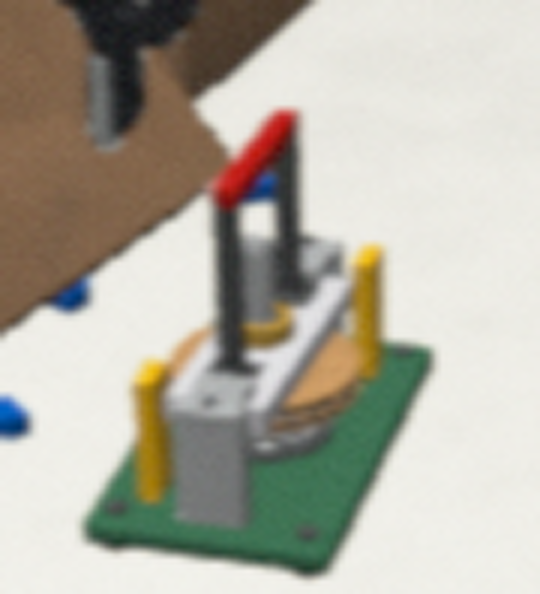

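View pics/t7.png

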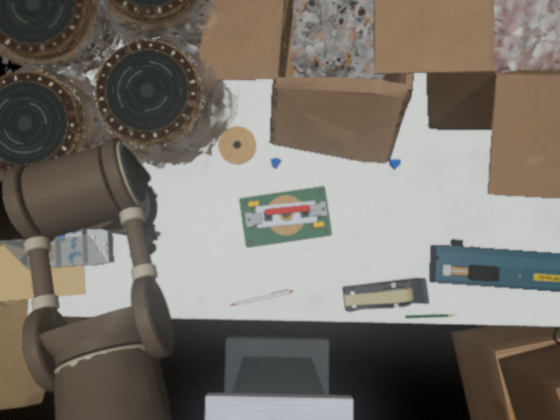

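The top view shows both plate ends under the grey lips (near (190,330) and (630,255) in the crop). The plate sits about 0.04 rad from the jig's axis, at the yellow stops, and the bystanders haven't moved. The side view agrees, so I'm handing in.

Run:
```python
from bench import env
print(env.sign_off(), env.state()['time_s'])
```

```text
the job is handed in; nothing more can be done
the job is handed in; nothing more can be done
```

The plate is on the rod, locked under both lips against the yellow stops, and released. I handed the job in at about 36.5 s; it gave no verdict.

- **On the rod:** I gripped the plate by its red handle and lowered it at about 62° to the jig. By feel I shifted it about 1 mm off first contact and then centred it. Side forces there stayed around 1 N.
- **Press and turn:** The pack's top was felt at about 57.6 mm above the table. I pressed it to about 13–14 N including the plate's weight, which is roughly 2.2 mm. Turning clockwise, the plate met the stops about 0.06 rad past parallel. The largest side force was about 4 N, while unloading before release.
- **Last checks:** After release the wrist force read about zero. The top and side pictures show both ends under the lips, the plate about 0.04 rad from the jig's axis, and the bystanders where they started.
- **Disagreements:**
  - The side camera put the pack's top about 3 mm higher than it felt, so I used the felt value.
  - The top and wrist cameras differed by about 2 mm on the jig's position.
  - The tool tilted by up to about 5 mrad under load.
- **Not measured:** I did not measure the plate's final level or height directly; they are inferred from the lip contact and the pictures.

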